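# Fish the stirring paddle out of the narrow-mouthed till

## Robot

A 7-joint arm with a two-finger parallel gripper is mounted at the origin on a cart in front of the work surface, level with it; the furniture and walls round the work are solid. World frame = base frame: x ahead of the robot, y to its left, z up, the work surface at z = 0. Lengths are in m, angles in degrees, forces in N, time in s.
With the tool pointing down it reaches from about 0.425 to 0.875 m from the base axis. Payload 4.7 kg.
Tool frame: the origin (TCP) lies at the very end of the fingers, on their centre line; the grasp point (between the pads) lies 19 mm behind it; z points along the fingers, y is the direction in which the jaws open and shut (so a half turn about z gives the same grasp; the last joint's range is limited). The gripper opens to 87 mm and grips with 3 to 60 N. Pads are 19 mm wide; open, the fingers measure 117 mm over their backs; the gripper's body (75 mm by 190 mm) begins 51 mm behind the grasp point.
Start: joints at [-73.218, 18.392, -4.016, 83.108, 1.295, 78.541, -3.26], TCP at [0.179, 0.625, 0.19] pointing down, gripper open.
Joint ranges: [-163.93, 163.93], [-17.29, 119.83], [-79.2, 71.16], [3.27, 140.29], [-89.18, 269.18], [5.43, 117.66], [-154.24, 154.24]. Speed limits (degrees/s): [147.25, 147.25, 180, 180, 180, 180, 180].

## Interface

Orientations are given as [roll, pitch, yaw] about the fixed x, y, z axes, in that order (R = Rz(yaw) Ry(pitch) Rx(roll)).
In Python, from cell import monitor, imaging, ticket, spot_in, pinpoint gives the robot as it stands.
- The arm moves only by the tool servo_tool, never from a script. Its argument "targets" is a list of rows, each a list of 5 numbers: the opening in per cent of the stroke, from 0 (shut) to 100 (fully open), then the shift along the tool's x, y, z in m, then the turn about the tool's z in rad. In form: [[grip, dx, dy, dz, turn], ...]. A call has 1 to 5 rows; each row is the pose to reach, as a shift and turn from the pose commanded when the call began, along the tool's axes at that moment; what a row does not reach only later rows make up. A row lasts 1/8 s, in which the tool goes at most 62.5 mm and 10.7 degrees, less where a joint would pass 70% of its speed; a pose out of reach is approached as far as the arm can. A call with a gripper value outside its range is refused whole. The fingers move at their own pace and stop on an object; "grip_force" is the grip in N (left out, the last holds). Time passes only in rows, so rows that repeat a pose let the fingers close. It gives the time, the measured TCP pose, the force and the opening at its end, in the units of the state.
- monitor.get_obs(): the state, without advancing time (a new reading comes with each control period).
- imaging.read_camera(name): name is "scene" or "top" or "wrist"; returns a dict with "frame" (420x560x3 uint8, blue, green, red), "depth" (420x560 float32, m along the optical axis (not along the pixel's ray), 0 where there is no reading), "K" (3x3 intrinsics, pixels), "world_from_camera" (4x4, takes a point from camera to world coordinates). Camera axes: x right, y down, z forward; pixel columns grow to the right and rows downward; lengths in m; the calibration is good to about 2 mm. A picture is of the moment at which its call begins.
- ticket.sign_off(): hands the job in, once; it reports no verdict.
Trained networks look in the newest picture that a camera, given by its name, has taken for a name from the list of things; names that differ only in an ending like _2 or _b are one class to them, and where a whole thing is asked for, a point or a joint stands for the part that bears it (a point fixed in the world has none). Each returns a list of dicts, best first, with "confidence" (0 to 1); they miss things now and then, are a little off and sometimes report something else, mostly with a low value. They report only what shows in the picture. A call takes as long as a camera call.
- spot_in(camera, label): "at" ([column, row] in pixels, amid what is visible of it).
- pinpoint(camera, label): "at" ([column, row] in pixels: a listed point, or the origin of a listed thing).
The state is a dict: "time_s": time; "qpos": joint angles; "joint_velocities": joint speeds; "effort": joint torques, N m; "tool_pos": TCP position; "tool_rot": TCP orientation; "force": force on the tool from outside, world axes, zero at the start; "wrist_torque": the same for the moment, N m; "grip_width": finger opening in m.
Only numpy, scipy, OpenCV 4.12 (cv2) and the standard library are available. Lean on these libraries where they do the work, as an engineer would, in place of code of your own. Each camera call takes 0.05 s, during which the arm holds its last target.

## Task

The wooden stirring paddle lies in the long wooden till, longer than the mouth between its two fixed cover boards. Take hold of it through the mouth, tilt it so that one end comes up through the mouth while the other is still inside, draw it out, and finish still holding it in the gripper, still and level above the till and well clear of it (at least 5 cm above the covers). Leave the bottle, stamp and spool beside the till standing where they are.

Things in the scene. Friction and masses are not known exactly. Their poses are not given: they have to be found in the camera images.
- till: Long wooden box, fixed: 322 x 122 mm (126 at covers), 64 high. Origin: centre of its underside; x along it (yaw 0: away from robot), y across, z up. Inside x -155 to 155, y -55 to 55 mm; walls and floor 6 mm thick. Cross battens (12 mm wide, at x -60 and 60, top z 16) carry the paddle. Fixed 6 mm cover boards (z 58 to 64) over both ends leave a mouth between.
- mouth (a point): Centre of the till's mouth, level with the covers' top faces (64 mm above the table); axes as the till's. The mouth runs along the till from x -80 to 80 mm and across it from y -55 to 55 mm.
- paddle: Loose wooden paddle, 220 mm long, 56 to 112 g, flat on the battens roughly along the till, both ends hidden under the covers, blade to the till's +x. Origin: mid-length on its underside, about its balance point; x towards the blade, z out of its upper face. Handle 16 wide, 14 thick, x -110 to 55, grip across it near the origin; blade 30 wide, 8 thick, flush below, x 50 to 110 mm.
- blade_end (a point): Tip of the paddle's blade, paddle x +110 mm, 7 mm above the underside; axes as the paddle's.
- handle_end (a point): End of the paddle's handle, paddle x -110 mm, 7 mm above the underside; axes as the paddle's.
- scent_bottle: Bystander: standing amber dropper bottle with black cap, 36 mm wide, 105 mm tall; origin at the centre of its underside. To be left alone.
- seal_stamp: Bystander: standing brass seal stamp with turned dark wooden handle, 28 mm wide, 82 mm tall; origin at the centre of its underside. To be left alone.
- wick_spool: Bystander: spool of cotton wick, 52 mm wide, 36 mm tall; origin on its underside. To be left alone.

How it is judged:
By the outcome, as a careful person would: the job done as asked, in the order asked, and still so for the second after the job is handed in, while the arm keeps its last pose, push and grip.
It also fails if it takes over 38 s, if anything falls off the work surface, if the arm or the gripper's body presses on something with over 40 N, if the wrist force passes 120 N, or if a joint passes its speed limit or range.

## Working session

There is one attempt and no reset: what is moved stays moved. The work goes in short steps, Python scripts to look and compute and a tool call to move; the robot and the scene stay as the last step left them, time stands still between calls to the robot, and variables do not carry over. Pictures are saved under pics/ and viewed, and the job is handed in when it is done.

Besides the shell and the picture viewer there is one more tool, called in YAML: its name, and indented under it one key for each argument. servo_tool: Moves the arm, as the interface text tells. Its arguments: {"type":"object","properties":{"targets":{"type":"array","items":{"type":"array","items":{"type":"number"}}},"grip_force":{"type":"number"}},"required":["targets"]}

```bash
mkdir -p pics; ls
cat > h.py <<'E'
import numpy as np,cv2
from cell import monitor, imaging, ticket, spot_in, pinpoint
from scipy.spatial.transform import Rotation as R
def px2w(c,u,v,d=None):
    K=c["K"];T=c["world_from_camera"]
    if d is None: d=c["depth"][int(round(v)),int(round(u))]
    p=np.array([(u-K[0,2])/K[0,0]*d,(v-K[1,2])/K[1,1]*d,d,1]);return (T@p)[:3]
def cloud(c):
    K=c["K"];T=c["world_from_camera"];d=c["depth"]
    v,u=np.mgrid[:d.shape[0],:d.shape[1]]
    P=np.stack([(u-K[0,2])/K[0,0]*d,(v-K[1,2])/K[1,1]*d,d],-1)
    return P@T[:3,:3].T+T[:3,3]
def ray_z(c,u,v,z):
    T=c["world_from_camera"];a=T[:3,3];b=px2w(c,u,v,1.0);r=b-a
    return a+r*(z-a[2])/r[2]
E
python3 - <<'E'
from h import *
np.set_printoptions(precision=4,suppress=True)
for n in ["top","scene"]:
    c=imaging.read_camera(n);cv2.imwrite(f"pics/{n}0.png",c["frame"])
    np.savez(f"{n}0.npz",**c)
    for l in ["till","mouth","paddle","scent_bottle","seal_stamp","wick_spool"]:
        for f in (spot_in,pinpoint):
            r=f(n,l)[:2]
            for q in r:
                try: print(n,l,f.__name__,q,px2w(c,*q["at"]))
                except Exception as e: print(n,l,q,e)
o=monitor.get_obs();print(o)
E
```

```text
pics
top till call {'at': [241.2, 188.2], 'confidence': 0.89} [0.5998 0.072  0.0071]
top till call {'at': [238.7, 189.2], 'confidence': 0.87} [0.5938 0.0757 0.0333]
top till call {'at': [277.0, 119.3], 'confidence': 0.69} [ 0.7428 -0.0069  0.0533]
top mouth call {'at': [245.6, 192.1], 'confidence': 0.72} [0.5911 0.0621 0.0069]
top mouth call {'at': [239.4, 185.7], 'confidence': 0.93} [0.6019 0.0744 0.0304]
top paddle call {'at': [232.6, 182.6], 'confidence': 0.7} [0.6083 0.089  0.0323]
top paddle call {'at': [239.3, 192.4], 'confidence': 0.92} [0.5873 0.0746 0.0294]
top scent_bottle call {'at': [277.1, 113.7], 'confidence': 0.79} [ 0.7519 -0.0069  0.0637]
top scent_bottle call {'at': [279.8, 118.1], 'confidence': 0.76} [ 0.7443 -0.0128  0.0572]
top seal_stamp call {'at': [178.3, 222.8], 'confidence': 0.45} [0.5175 0.1937 0.0856]
top seal_stamp call {'at': [185.2, 223.4], 'confidence': 0.75} [0.521  0.1935 0.013 ]
top wick_spool call {'at': [321.0, 184.6], 'confidence': 0.86} [ 0.6036 -0.1022  0.0368]
top wick_spool call {'at': [234.9, 183.9], 'confidence': 0.66} [0.6059 0.0842 0.0298
[... 1129 characters left out ...]
wick_spool call {'at': [351.2, 220.7], 'confidence': 0.95} [ 0.6058 -0.121   0.0374]
scene wick_spool call {'at': [361.9, 228.8], 'confidence': 0.9} [ 0.6319 -0.1367  0.0018]
{'time_s': 1.3, 'qpos': array([-73.2182,  18.3908,  -4.0168,  83.1049,   1.2941,  78.5417,
        -3.2613]), 'joint_velocities': array([-0.0064,  0.04  , -0.0246, -0.0742,  0.0755,  0.083 ,  0.0177]), 'effort': array([ -0.0004, -49.1117,  -0.4035, -31.2765,  -0.0638,   0.0341,
         0.    ]), 'tool_pos': array([0.1789, 0.6249, 0.1896]), 'tool_rot': array([179.9923,   0.0015, 164.0261]), 'force': array([-0.2943, -0.2289,  0.9497]), 'wrist_torque': array([ 0.0155, -0.0551,  0.045 ]), 'grip_width': 0.08684963024267145}
```

View pictures.

View pics/top0.png

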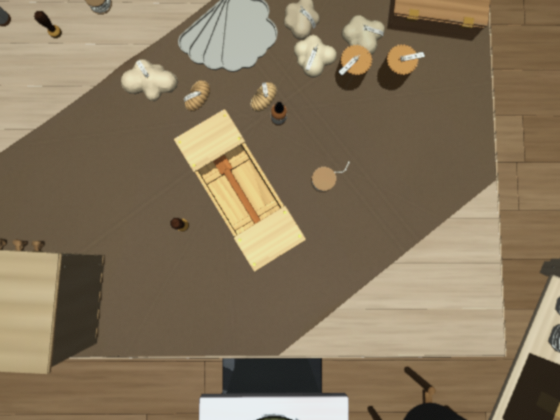

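View pics/scene0.png

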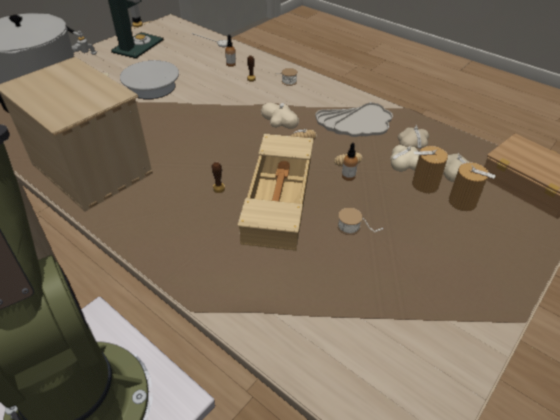

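Run:
```python
import numpy as np,cv2
from h import *
np.set_printoptions(precision=4,suppress=True)
for n in ["top","scene"]:
    c=dict(np.load(f"{n}0.npz"));P=cloud(c)
    near=(P[...,0]>.35)&(P[...,0]<.85)&(P[...,1]>-.05)&(P[...,1]<.2)
    m=near&(abs(P[...,2]-.064)<.004)
    k,lab,st,cen=cv2.connectedComponentsWithStats(m.astype(np.uint8))
    for i in range(1,k):
        if st[i,4]>60:
            q=P[lab==i];print(n,"z64",st[i],q.mean(0),cv2.minAreaRect((q[:,:2]*1000).astype(np.float32)))
    m=near&(abs(P[...,2]-.030)<.004)
    k,lab,st,cen=cv2.connectedComponentsWithStats(m.astype(np.uint8))
    for i in range(1,k):
        if st[i,4]>60:
            q=P[lab==i];print(n,"z30",st[i],q.mean(0),cv2.minAreaRect((q[:,:2]*1000).astype(np.float32)))
    f=c["frame"]
    cv2.imwrite(f"pics/{n}0z.png",cv2.resize(f[110:250,150:350],None,fx=4,fy=4,interpolation=cv2.INTER_CUBIC))
```

```text
top z64 [271 105  15  13  75] [ 0.7542 -0.0089  0.0636] ((757.2518920898438, -8.875767707824707), (30.201269149780273, 24.7900447845459), 87.07933807373047)
top z64 [ 179  110   66   67 2097] [0.6925 0.1359 0.0654] ((688.5524291992188, 134.39242553710938), (95.40524291992188, 126.15248107910156), 32.03823471069336)
top z64 [ 232  205   67   67 2239] [0.4863 0.012  0.0652] ((490.1711730957031, 12.031013488769531), (90.66299438476562, 126.01910400390625), 31.393888473510742)
top z30 [187  82  22  26 243] [0.8034 0.1674 0.03  ] ((803.57373046875, 168.23150634765625), (37.801612854003906, 63.6671028137207), 49.79940414428711)
top z30 [254  84  22  24 235] [0.8025 0.0189 0.0299] ((802.3372802734375, 19.303138732910156), (33.678565979003906, 58.30160903930664), 61.45396423339844)
top z30 [213 155  48  70 488] [0.5904 0.0775 0.0305] ((591.186767578125, 81.41644287109375), (165.0621337890625, 28.797950744628906), 29.050579071044922)
scene z64 [ 259  134   54   26 1056] [0.6927 0.1322 0.0644] ((694.8583984375, 135.2852325439453), (85.86965942382812, 126.45735168457031), 32.37009811401367)
scene z64 [ 238  197   65   35 1640] [0.4863 0.0084 0.0642] ((490.30682373046875, 9.149017333984375), (90.10289001464844, 126.38274383544922), 31.017667770385742)
scene z30 [294 130  20   8  98] [0.8032 0.1623 0.0299] ((804.5957641601562, 163.37994384765625), (32.52167510986328, 52.848182678222656), 43.086456298828125)
scene z30 [272 173  13  29 193] [0.5949 0.0761 0.0301] ((597.1079711914062, 77.58277130126953), (106.727294921875, 16.331125259399414), 31.743526458740234)
scene z30 [240 233  50  10 130] [ 0.4534 -0.0084  0.0301] ((452.36578369140625, -6.123451232910156), (5.75244140625, 103.93045806884766), 31.192907333374023)
```

View pics/top0z.png

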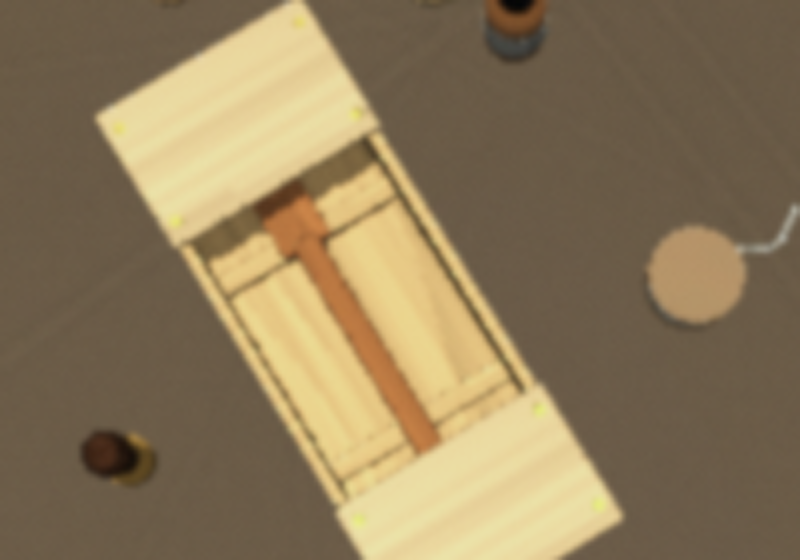

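Run:
```python
import numpy as np,cv2
from h import *
np.set_printoptions(precision=1,suppress=True)
yaw=np.radians(31.5);C=np.array([.5897,.0725])
Rz=np.array([[np.cos(yaw),-np.sin(yaw)],[np.sin(yaw),np.cos(yaw)]])
for n in ["top","scene"]:
    c=dict(np.load(f"{n}0.npz"));P=cloud(c)
    L=(P[...,:2]-C)@Rz*1000; Z=P[...,2]*1000
    f=c["frame"].astype(int)
    inm=(abs(L[...,0])<82)&(abs(L[...,1])<54)&(Z<40)
    # colours
    hsv=cv2.cvtColor(c["frame"],cv2.COLOR_BGR2HSV)
    m=inm&(Z>17)
    pad=m&(Z>20)
    for a in range(-80,85,10):
        s=pad&(abs(L[...,0]-a)<5)
        if s.sum(): print(n,a,s.sum(),L[s][:,1].min(),L[s][:,1].max(),L[s][:,1].mean(),Z[s].mean(), f[s].mean(0))
```

```text
top -80 5 -4.102141904877074 11.460360414350701 4.070932916808704 31.398775942193982 [107.  161.4 199. ]
top -70 32 -3.7688979808843 11.0521362344623 3.551737628466112 31.385601872442855 [ 70.7 124.3 184.8]
top -60 47 -49.31101585441987 50.74974040116468 3.227344552533009 28.5498881164137 [ 83.5 140.5 193.7]
top -50 36 -47.17025912608546 11.27089620232396 0.8297157949134653 30.398475482441377 [ 74.3 129.1 187.8]
top -40 32 -3.914767814025044 11.17515348857767 3.6601186311517173 31.04535497649278 [ 68.5 122.4 184.1]
top -30 36 -4.108757541158623 11.497024077726488 3.7538770968107706 31.391281292265223 [ 71.6 126.6 187. ]
top -20 34 -4.191417122068799 11.414409186768678 3.607350497362969 31.820135124139462 [ 69.6 123.5 184.8]
top -10 31 -3.9120555337235343 11.006013510329309 3.460543691109764 31.253979467710696 [ 68.6 122.2 183.9]
top 0 36 -4.276869393121193 11.319254888632779 3.7020995321664736 31.29413416235782 [ 69.7 122.9 182.9]
top 10 33 -4.358068764941846 11.244443191962693 3.4882058846739032 31.209211103535306 [ 69.3 123.  183.8]
top 20 36 -4.472354021709045 11.14317223823706 3.
[... 1466 characters left out ...]
79 14.522095907444562 29.75240091167924 [ 60.7  96.6 132.4]
scene 30 24 -7.449080741429369 53.33066768803537 13.842008313600573 30.47519512070174 [ 61.   97.8 136.3]
scene 40 21 -7.2377996074757736 53.56850984160531 4.4247694195132015 29.97470695596095 [ 60.8  98.8 140.8]
scene 50 29 -14.412160203827133 53.649628485734944 10.775569030965416 29.15917785917602 [ 57.7  93.2 131. ]
scene 60 25 -14.166321457714275 53.64919128803224 11.803240162513356 27.095762894879115 [ 62.2  99.6 137.9]
scene 70 34 -14.199035149718345 52.7262275852701 2.14146446949065 24.368949104773776 [ 66.3 108.9 154.9]
scene 80 27 -13.594705585874584 53.80032170540685 11.129389805755043 25.92557542998416 [ 53.9  87.4 123. ]
```

Run:
```python
import numpy as np,cv2
from h import *
c=dict(np.load("top0.npz"));P=cloud(c);c2=dict(np.load("scene0.npz"));P2=cloud(c2)
A=np.concatenate([P.reshape(-1,3),P2.reshape(-1,3)])
A=A[np.isfinite(A).all(1)]
for nm,Q in(("top",P.reshape(-1,3)),("scene",P2.reshape(-1,3))):
  print(nm)
  H=np.full((20,22),-9.)
  ix=((Q[:,0]-0.0)/.05).astype(int);iy=((Q[:,1]+.3)/.05).astype(int)
  for a,b,z in zip(ix,iy,Q[:,2]):
    if 0<=a<20 and 0<=b<22: H[a,b]=max(H[a,b],z)
  print("x\\y ",*[f"{-.3+.05*b:5.2f}" for b in range(22)])
  for a in range(20): print(f"{a*.05:4.2f}",*[f"{H[a,b]:5.2f}" if H[a,b]>-5 else "  .  " for b in range(22)])
```

```text
top
x\y  -0.30 -0.25 -0.20 -0.15 -0.10 -0.05  0.00  0.05  0.10  0.15  0.20  0.25  0.30  0.35  0.40  0.45  0.50  0.55  0.60  0.65  0.70  0.75
0.00 -0.74 -0.74 -0.64 -0.64   .     .     .     .   -0.64 -0.64 -0.74 -0.74 -0.74 -0.74 -0.74 -0.73 -0.74 -0.74 -0.74 -0.74 -0.74 -0.74
0.05 -0.74 -0.74 -0.64 -0.64   .     .     .     .   -0.64 -0.64 -0.74 -0.74 -0.74 -0.74 -0.74 -0.74 -0.74 -0.74 -0.74 -0.74 -0.74 -0.74
0.10   .     .    0.01  0.01  0.01  0.02  0.01  0.01  0.01  0.01   .     .     .     .     .     .     .     .     .     .     .     .  
0.15   .     .    0.00  0.00  0.00 -0.00 -0.00  0.00  0.00 -0.00   .     .     .     .     .     .     .     .     .     .     .     .  
0.20  0.01  0.01  0.01  0.01  0.01  0.01  0.01  0.01  0.01  0.01  0.01  0.01  0.01  0.01  0.01   .     .     .     .     .     .     .  
0.25  0.01  0.01  0.01  0.01  0.01  0.01  0.01  0.01  0.01  0.01  0.01  0.01  0.01  0.23  0.23  0.23   .     .     .     .     .     .  
0.30  0.01  0.01  0.01  0.01  0.01  0.01  0.01  0.01  0.01  0.01  0.01  0.01  0.01  0.23  0.23  0.23   .     .     .     .     .     .  

[... 3963 characters left out ...]
.06  0.05  0.06
0.75  0.01  0.01  0.01  0.01  0.01  0.11  0.06  0.07  0.07  0.04  0.01  0.02  0.00  0.01  0.01  0.01  0.00  0.01  0.06  0.06  0.05  0.05
0.80  0.10  0.10  0.10  0.10  0.01  0.03  0.03  0.01  0.03  0.05  0.04  0.06  0.05  0.01  0.01  0.00  0.01  0.01  0.01  0.05  0.05   .  
0.85  0.11  0.10  0.11  0.10  0.05  0.01  0.05  0.05  0.05  0.04  0.04  0.04  0.04  0.01  0.00  0.00  0.00  0.01  0.00  0.01  0.01  0.01
0.90  0.01  0.05  0.04  0.04  0.05  0.05  0.05  0.05  0.05  0.04  0.01  0.01  0.01  0.01  0.01  0.08  0.07  0.01  0.01  0.01  0.01  0.01
0.95  0.08  0.05  0.06  0.03  0.05  0.05  0.05  0.05  0.05  0.03  0.01  0.01  0.00  0.01  0.00  0.08  0.08  0.06  0.10  0.01  0.01  0.00
```

servo_tool:
  targets:
    - [100, 0, 0, -0.06, 0]
    - [100, 0, 0, -0.12, 0]
    - [80, 0, 0, -0.18, 0]
    - [60, -0.048, -0.036, -0.18, 0.18]
    - [48, -0.095, -0.073, -0.18, 0.36]

```text
time_s: 1.92
tool_pos: [0.2509, 0.5282, 0.3704]
tool_rot: [179.9, -0.0, 143.1]
force: [0.3, -0.2, -0.5]
grip_width: 0.0645
```

```bash
cat > st.py <<'E'
from h import *
import sys
np.set_printoptions(precision=4,suppress=True)
o=monitor.get_obs()
print(o["time_s"],o["qpos"],o["tool_pos"],o["tool_rot"],o["force"],o["grip_width"])
if len(sys.argv)>3:
    t=np.array([float(a) for a in sys.argv[1:5]])
    M=R.from_euler("xyz",o["tool_rot"],degrees=True).as_matrix()
    d=M.T@(t[:3]-o["tool_pos"]);w=(t[3]-o["tool_rot"][2]+180)%360-180
    print("shift",d,"turn rad",-np.radians(w))
E
python3 st.py .588 .0745 .19 31.5
```

```text
1.925 [-68.3596   9.0499   1.3624  74.1771  -0.2008  96.6604 -13.8882] [0.2509 0.5282 0.3704] [179.8847  -0.0132 143.1497] [ 0.3172 -0.1928 -0.5258] 0.06448537639965035
shift [-0.5419 -0.1612  0.1799] turn rad 1.9486552865215705
```

servo_tool:
  targets:
    - [48, -0.057, -0.017, 0, 0.18]
    - [48, -0.115, -0.034, 0, 0.36]
    - [48, -0.172, -0.051, 0, 0.54]
    - [48, -0.23, -0.068, 0, 0.72]
    - [48, -0.288, -0.085, 0, 0.9]

```text
time_s: 2.55
tool_pos: [0.4316, 0.2869, 0.3699]
tool_rot: [180.0, -0.1, 91.5]
force: [0.6, 0.4, -0.9]
grip_width: 0.0419
```

```bash
python3 st.py .588 .0745 .16 31.5
```

```text
2.55 [-52.9259   0.3269  16.5552  83.6124  -0.1118  96.0102 -34.8778] [0.4316 0.2869 0.3699] [179.9577  -0.0514  91.5049] [ 0.5934  0.3888 -0.8916] 0.04187589397657767
shift [-0.2166  0.1506  0.2098] turn rad 1.047283798438917
```

servo_tool:
  targets:
    - [48, -0.043, 0.03, 0.02, 0.18]
    - [48, -0.087, 0.06, 0.04, 0.36]
    - [48, -0.13, 0.09, 0.06, 0.54]
    - [48, -0.173, 0.12, 0.08, 0.72]
    - [48, -0.2166, 0.1506, 0.1, 0.9]

```text
time_s: 3.18
tool_pos: [0.589, 0.0758, 0.2693]
tool_rot: [-180.0, -0.1, 40.0]
force: [-0.6, 0.2, -0.1]
grip_width: 0.042
```

```bash
python3 st.py .588 .0745 .11 31.5
```

```text
3.175 [-37.12    10.6156  31.8844  85.3758  -5.6415  85.5497 -55.2824] [0.589  0.0758 0.2693] [-179.9966   -0.0668   39.9612] [-0.621   0.2201 -0.0958] 0.04201048489319624
shift [-0.0018  0.0004  0.1593] turn rad 0.14767619699073303
```

Align, descend to 0.16, then look with the wrist camera.

servo_tool:
  targets:
    - [48, -0.002, 0, 0.05, 0.148]
    - [48, -0.002, 0, 0.1, 0.148]
    - [48, -0.002, 0, 0.11, 0.148]
    - [48, -0.002, 0, 0.11, 0.148]

```text
time_s: 3.68
tool_pos: [0.587, 0.0759, 0.1604]
tool_rot: [180.0, -0.0, 31.8]
force: [-1.4, -0.1, 0.6]
grip_width: 0.0419
```

```bash
python3 st.py .588 .0745 .11 31.5
python3 - <<'E'
from h import *
np.set_printoptions(precision=4,suppress=True)
c=imaging.read_camera("wrist");cv2.imwrite("pics/w1.png",c["frame"]);np.savez("w1.npz",**c)
o=monitor.get_obs();M=R.from_euler("xyz",o["tool_rot"],degrees=True).as_matrix()
P=(cloud(c)-o["tool_pos"])@M  # in tool frame
W=cloud(c)
print(pinpoint("wrist","paddle")[:2],spot_in("wrist","mouth")[:1])
# paddle pixels: reddish & z
f=c["frame"].astype(int)
m=(W[...,2]>.02)&(W[...,2]<.04)&(f[...,2]-f[...,0]>60)&(f[...,1]<.72*f[...,2])&(abs(P[...,1])<.05)
print(m.sum())
for a in np.arange(-.09,.1,.01):
    s=m&(abs(P[...,0]-a)<.003)
    if s.sum()>5: print(a.round(3),s.sum(),np.percentile(P[s][:,1],[3,50,97])*1000,np.median(W[s][:,2])*1000)
E
```

```text
3.675 [-37.3958  13.207   32.0492  95.1919  -7.2594  73.6496 -62.1656] [0.587  0.0759 0.1604] [179.9862  -0.0304  31.818 ] [-1.4416 -0.1023  0.599 ] 0.04194828419441081
shift [0.0001 0.0018 0.0504] turn rad 0.005550708842695186
[{'at': [274.8, 184.9], 'confidence': 0.67}, {'at': [429.0, 89.6], 'confidence': 0.39}] [{'at': [292.7, 127.3], 'confidence': 0.91}]
2555
-0.09 50 [-6.0066  0.8566  7.7069] 30.010896109281482
-0.08 65 [-5.9643  0.8565  7.6683] 29.918575049890038
-0.07 64 [-5.9047  0.8562  7.6168] 30.072750825619497
-0.06 68 [-5.8578  0.8574  7.5796] 29.910760797814294
-0.05 66 [-5.7958  0.8575  7.5162] 30.189842898695474
-0.04 74 [-5.7626  0.8564  8.3387] 29.953889211155023
-0.03 71 [-5.6999  1.9427  8.5035] 30.076424187871986
-0.02 75 [-5.6659  1.9364  8.4432] 30.077903753644165
-0.01 72 [-5.4609  1.9297  8.3963] 30.077071648287657
-0.0 71 [-5.5652  1.9146  8.3261] 30.191527910792047
0.01 74 [-4.4429  1.9167  8.2518] 29.874702069591724
0.02 87 [-5.4604  1.902   9.2391] 30.07283407873168
0.03 85 [-5.3976  1.8944  9.2135] 30.134406489645272
0.04 87 [-5.3683  1.8859  9.1272] 30.044180703661493
0.05 84 [-4.2708  1.8841  9.0522] 29.98516629039541
0.06 173 [-11.3117   2.9029  16.1531] 24.37242368977327
0.07 168 [-11.367    2.3984  16.1785] 24.29812541679738
0.08 83 [-10.8752   1.8837  15.6274] 24.098955202448202
```

View pics/w1.png

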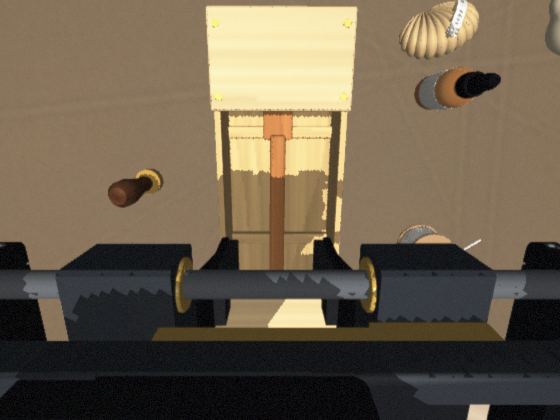

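Run:
```python
from h import *
c=dict(np.load("w1.npz"));W=cloud(c);o=monitor.get_obs();M=R.from_euler("xyz",o["tool_rot"],degrees=True).as_matrix()
P=(W-o["tool_pos"])@M*1000
for u in (240,268,277,286,310):
    print(u,[(v,int(P[v,u,0]),int(P[v,u,1]),int(W[v,u,2]*1000)) for v in (*range(100,118,2),*range(132,142))])
m=(abs(W[...,2]-.064)<.003)&(abs(P[...,1])<60)&(P[...,0]>0)
q=P[m];print(np.percentile(q[:,0],[0.5,99.5]),q[:,1].min(),q[:,1].max())
m=(abs(W[...,2]-.064)<.003)&(abs(P[...,1])<70)&(P[...,0]<0);q=P[m];print(m.sum(),q[:,0].max() if m.sum() else 0)
```

```text
240 [(100, 88, -31, 63), (102, 86, -31, 63), (104, 85, -31, 64), (106, 83, -31, 64), (108, 81, -31, 66), (110, 79, -31, 63), (112, 79, -37, 6), (114, 77, -37, 6), (116, 75, -38, 6), (132, 59, -37, 14), (133, 58, -37, 16), (134, 57, -37, 16), (135, 56, -37, 16), (136, 54, -37, 15), (137, 53, -37, 17), (138, 52, -38, 6), (139, 51, -38, 6), (140, 50, -38, 6), (141, 49, -38, 5)]
268 [(100, 88, -6, 65), (102, 86, -6, 63), (104, 84, -6, 65), (106, 83, -6, 64), (108, 81, -6, 64), (110, 79, -6, 62), (112, 79, -7, 24), (114, 77, -7, 25), (116, 75, -7, 23), (132, 59, -7, 23), (133, 58, -7, 25), (134, 57, -7, 23), (135, 56, -7, 24), (136, 55, -7, 23), (137, 54, -7, 25), (138, 53, -7, 24), (139, 52, -7, 23), (140, 50, -8, 7), (141, 49, -8, 5)]
277 [(100, 88, 1, 64), (102, 86, 1, 65), (104, 85, 1, 64), (106, 83, 1, 63), (108, 81, 1, 63), (110, 79, 1, 62), (112, 79, 1, 23), (114, 77, 1, 24), (116, 75, 1, 24), (132, 59, 1, 23), (133, 58, 1, 23), (134, 57, 1, 22), (135, 56, 1, 27), (136, 55, 1, 29), (137, 54, 1, 29), (138, 53, 1, 30), (139, 52, 1, 30), (140, 51, 1, 30), (141, 50, 1, 31)]
286 [(100, 88, 9, 64), (102, 86, 9, 64), (104, 85, 9, 64), (106, 83, 9, 65), (108, 81, 9, 63), (110, 79, 9, 63), (112, 79, 10, 23), (114, 77, 10, 23), (116, 75, 10, 25), (132, 59, 10, 24), (133, 58, 10, 24), (134, 57, 10, 24), (135, 56, 10, 24), (136, 55, 10, 24), (137, 54, 10, 25), (138, 53, 10, 24), (139, 52, 10, 24), (140, 50, 11, 6), (141, 49, 11, 5)]
310 [(100, 88, 30, 62), (102, 86, 30, 64), (104, 84, 30, 65), (106, 83, 30, 65), (108, 81, 30, 64), (110, 79, 30, 63), (112, 79, 36, 6), (114, 77, 37, 4), (116, 75, 37, 6), (132, 59, 36, 15), (133, 58, 36, 16), (134, 56, 36, 15), (135, 56, 36, 17), (136, 54, 36, 17), (137, 53, 36, 15), (138, 52, 37, 5), (139, 51, 37, 6), (140, 50, 37, 6), (141, 49, 37, 5)]
[ 79.95005975 161.73332193] -58.411198618739164 59.98649824285077
2750 -109.3381286655586
```

servo_tool:
  targets:
    - [48, 0, 0.0017, 0.05, 0.007]
    - [48, 0, 0.0017, 0.1, 0.007]
    - [48, 0, 0.0017, 0.14, 0.007]
    - [48, 0, 0.0017, 0.15, 0.007]
    - [48, 0, 0.0017, 0.15, 0.007]
  grip_force: 10

```text
time_s: 4.45
tool_pos: [0.5887, 0.0745, 0.0109]
tool_rot: [180.0, -0.1, 31.4]
force: [0.6, 0.2, 0.7]
grip_width: 0.0415
```

servo_tool:
  targets:
    - [10, 0, 0, 0, 0]
    - [0, 0, 0, 0, 0]
    - [0, 0, 0, 0, 0]
    - [0, 0, 0, 0, 0]
    - [0, 0, 0, 0, 0]
  grip_force: 10

```text
time_s: 5.08
tool_pos: [0.5875, 0.0743, 0.0096]
tool_rot: [-180.0, -0.0, 31.4]
force: [0.1, -0.8, -0.3]
grip_width: 0.0028
```

```bash
python3 st.py
python3 - <<'E'
from h import *
for n in("wrist","scene"):
    c=imaging.read_camera(n);cv2.imwrite(f"pics/{n}2.png",c["frame"])
    if n=="scene": cv2.imwrite("pics/scene2z.png",cv2.resize(c["frame"][90:260,200:400],None,fx=4,fy=3.5))
E
```

```text
5.075 [-34.9427  21.9831  30.1788 103.6978 -12.8672  57.7208 -58.2664] [0.5875 0.0743 0.0096] [-179.9971   -0.0073   31.3868] [ 0.1332 -0.8055 -0.3449] 0.0028362483499865935
```

View pics/wrist2.png

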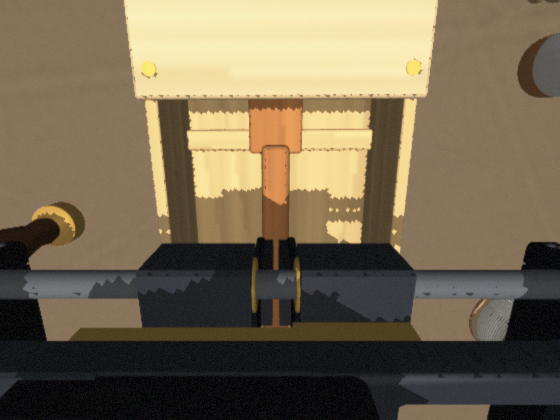

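View pics/scene2z.png

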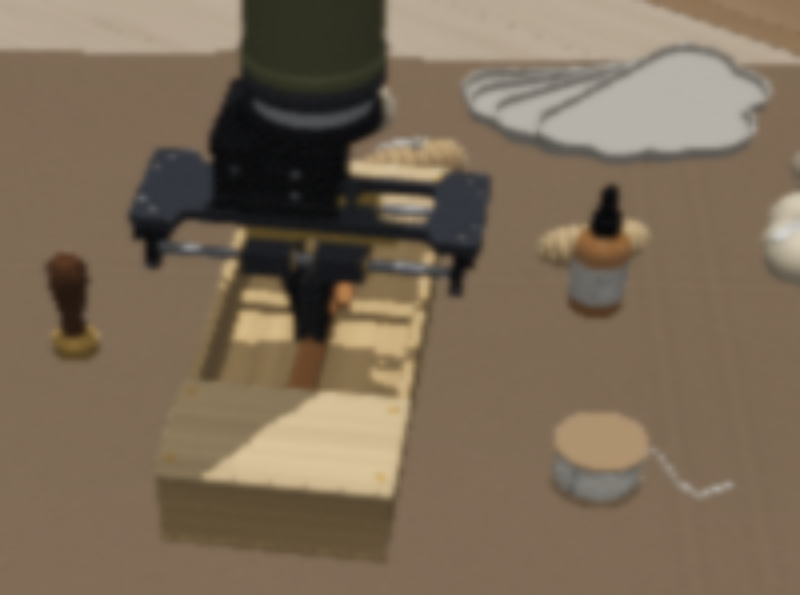

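servo_tool:
  targets:
    - [0, 0, 0, -0.008, 0]
    - [0, 0, 0, -0.016, 0]
    - [0, 0, 0, -0.018, 0]

```text
time_s: 5.55
tool_pos: [0.5883, 0.0744, 0.0287]
tool_rot: [180.0, -0.1, 31.4]
force: [-0.6, 0.1, 0.4]
grip_width: 0.0005
```

```bash
python3 st.py
cat > wl.py <<'E'
from h import *
import sys
np.set_printoptions(precision=1,suppress=True)
c=imaging.read_camera("wrist");cv2.imwrite(f"pics/{sys.argv[1]}.png",c["frame"]);np.savez(f"{sys.argv[1]}.npz",**c)
W=cloud(c);o=monitor.get_obs();M=R.from_euler("xyz",o["tool_rot"],degrees=True).as_matrix()
P=(W-o["tool_pos"])@M*1000
f=c["frame"].astype(int)
m=(f[...,2]-f[...,0]>50)&(f[...,1]<.72*f[...,2])&(abs(P[...,1])<30)&(c["depth"]>0)
for a in range(-150,170,10):
    s=m&(abs(P[...,0]-a)<4)
    if s.sum()>5: print(a,s.sum(),np.percentile(P[s][:,1],[5,50,95]),"z",np.percentile(W[s][:,2]*1000,[10,50,90]))
E
python3 wl.py wrist3
```

```text
5.55 [-35.3648  20.6264  30.6039 102.8971 -12.0244  59.6051 -58.8781] [0.5883 0.0744 0.0287] [179.9752  -0.1021  31.3867] [-0.6246  0.0908  0.4408] 0.0005054764952350189
-70 33 [-6.3  0.4  6.5] z [29.2 29.9 30.4]
0 222 [-6.1  0.5  7.1] z [29.1 30.1 30.8]
10 283 [-6.7  0.5  7.1] z [28.8 30.1 30.9]
20 286 [-6.6  0.5  7. ] z [29.  30.1 30.9]
30 303 [-6.5  0.5  6.9] z [29.  30.  30.9]
40 297 [-6.4 -0.1  6.8] z [29. 30. 31.]
50 313 [-6.3  0.5  6.8] z [29.1 30.  30.9]
60 623 [-12.6   0.6  13.1] z [23.4 24.4 29. ]
70 619 [-13.    0.6  13.6] z [23.3 24.2 25.1]
80 528 [-12.9   0.3  13.4] z [23.4 24.2 25.1]
```

View pics/wrist3.png

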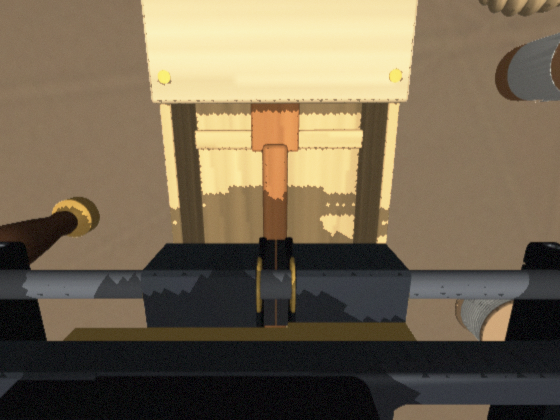

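Run:
```python
from h import *
np.set_printoptions(precision=1,suppress=True)
c=imaging.read_camera("scene");W=cloud(c);o=monitor.get_obs();M=R.from_euler("xyz",o["tool_rot"],degrees=True).as_matrix()
P=(W-o["tool_pos"])@M*1000;f=c["frame"]
m=(abs(P[...,0])<25)&(abs(P[...,1])<30)&(P[...,2]>-90)&(P[...,2]<30)
v,u=np.where(m)
for i in range(len(v))[::max(1,len(v)//70)]: print(u[i],v[i],P[v[i],u[i]],f[v[i],u[i]])
cv2.imwrite("pics/scene3z.png",cv2.resize(f[130:230,230:340],None,fx=7,fy=6,interpolation=cv2.INTER_CUBIC))
```

```text
276 159 [  7.9  -3.1 -82.5] [31 32 33]
270 162 [ -6.7 -14.2 -84. ] [41 54 64]
272 163 [-10.   -9.2 -84.5] [17 17 17]
279 163 [ -5.7   5.8 -83. ] [24 23 22]
275 164 [ -6.6  -3.1 -79.7] [19 18 17]
282 164 [ -9.6  13.  -84.1] [16 16 16]
275 165 [ -9.4  -2.6 -79.2] [19 17 16]
282 165 [ -8.4  12.9 -80.4] [13 14 16]
277 166 [ -7.    1.5 -75. ] [20 20 18]
272 167 [-11.7  -9.  -74.6] [27 37 45]
279 167 [ -9.    6.3 -74.3] [17 17 16]
274 168 [ -8.9  -4.9 -70. ] [15 14 13]
281 168 [ -8.7  10.8 -71.8] [15 15 19]
276 169 [ -7.5  -0.6 -66.5] [21 20 20]
273 170 [ -7.6  -7.4 -62.8] [26 36 41]
280 170 [-10.7   8.9 -67.5] [13 14 14]
277 171 [ -6.2   1.4 -59.9] [21 19 19]
274 172 [ -7.6  -5.2 -57.3] [17 20 23]
281 172 [-12.2  11.4 -63.2] [16 24 38]
278 173 [ -4.8   3.5 -53.1] [18 17 17]
276 174 [-11.8   0.  -55.6] [20 19 20]
274 175 [-10.8  -4.7 -51.2] [38 54 65]
281 175 [-11.6  11.4 -54. ] [20 30 46]
279 176 [-10.8   6.7 -49.8] [18 17 16]
277 177 [-11.2   2.2 -46.6] [20 20 18]
276 178 [ -7.5  -0.6 -40.1] [19 19 18]
275 179 [ -8.4  -2.8 -37.6] [25 32 37]
274 180 [-10.9  -4.7 -36.4] [ 61  89 107]
281 1
[... 1136 characters left out ...]
[ 77 111 133]
274 195 [-23.7  -2.7  -2.1] [ 42  71 105]
281 195 [ 3.2  9.8 20.4] [ 67  97 117]
288 195 [ 6.8 26.1 21.4] [ 78 112 133]
269 196 [  0.1 -18.5  24.9] [ 75 107 128]
281 196 [ 4.2  9.7 24.5] [ 69  99 119]
288 196 [ 2.6 26.6 20.6] [ 77 111 132]
269 197 [ -5.  -17.7  23.4] [ 74 106 127]
283 197 [-0.9 15.2 22.4] [ 72 104 125]
264 198 [-13.5 -28.2  20.4] [ 75 109 129]
271 198 [-11.  -11.9  20.2] [ 69  99 122]
286 198 [-2.8 22.7 22.8] [ 77 110 131]
266 199 [ -9.6 -24.1  26.6] [ 79 112 133]
281 199 [-8.  11.5 22.8] [ 71 102 123]
288 199 [-6.2 27.9 22.1] [ 77 111 133]
283 200 [-9.6 16.5 23.9] [ 75 107 127]
280 201 [-18.7  10.7  19.5] [ 79 109 128]
288 201 [-12.   28.7  23.1] [ 85 118 140]
```

View pics/scene3z.png

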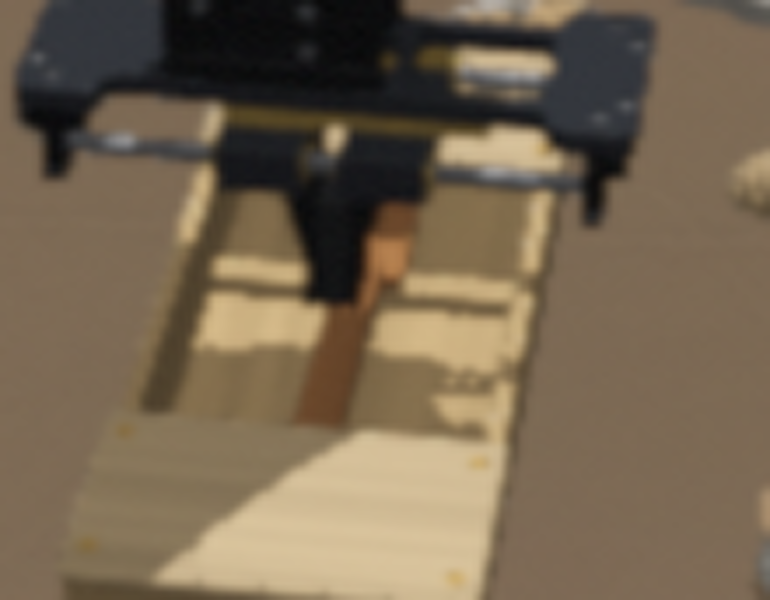

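Run:
```python
from h import *
np.set_printoptions(precision=1,suppress=True)
o=monitor.get_obs();M=R.from_euler("xyz",o["tool_rot"],degrees=True).as_matrix()
for n in("wrist","scene"):
    c=imaging.read_camera(n);W=cloud(c)
    P=(W-o["tool_pos"])@M*1000;f=c["frame"].astype(int)
    m=(f.max(-1)<60)&(abs(P[...,0])<60)&(abs(P[...,1])<110)&(P[...,2]>-200)&(P[...,2]<20)&(c["depth"]>0)
    q=P[m];print(n,m.sum())
    for z in range(-120,10,5):
        s=q[(q[:,2]>=z)&(q[:,2]<z+5)]
        if len(s): print(z,len(s),"x",np.percentile(s[:,0],[2,98]),"y",np.percentile(s[:,1],[2,98]))
print(c["world_from_camera"][:3,3])
```

```text
wrist 61045
-120 4443 x [-17.1  37.4] y [-78.4  80.3]
-115 3534 x [-23.1  37.4] y [-78.9  80.6]
-110 2677 x [-29.5  37.2] y [-79.5  82.7]
-105 529 x [-32.8  35.5] y [-79.3  81.1]
-100 10 x [-1.3  4.9] y [-4.3  5.7]
-95 43 x [-0.2  8.8] y [-4.3  5.8]
-90 47 x [-6.7  3.5] y [-4.3  5.8]
-85 575 x [-9.8  2.2] y [-4.   5.5]
-75 15 x [ 9.9 11. ] y [-5.2  6.6]
-70 111 x [ 8.4 10.7] y [-5.2  6.8]
-65 118 x [ 8.2 10.7] y [-5.6  7.1]
-60 156 x [ 5.5 10.6] y [-6.6  8.1]
-55 112 x [ 8.5 10.6] y [-6.9  8.2]
-50 116 x [ 8.3 10.7] y [-7.1  8.6]
-45 126 x [ 8.4 10.7] y [-7.6  9.1]
-40 105 x [ 8.4 10.7] y [-7.6  9.2]
-35 38 x [ 8.3 10.5] y [-7.3  8.9]
-5 1 x [-1.7 -1.7] y [7.7 7.7]
scene 1693
-120 70 x [-39.7 -16.7] y [-81.4  85.7]
-115 57 x [-40.5 -14.5] y [-80.3  86.5]
-110 23 x [-38.5 -33.8] y [-79.7  61.5]
-100 1 x [-12.2 -12.2] y [-4.4 -4.4]
-95 4 x [-12.8  -6.1] y [-5.2 -3.2]
-90 7 x [-12.  -5.] y [-10.8  15.1]
-85 32 x [-12.4   9.3] y [-11.2  15.1]
-80 22 x [-11.9  -5.4] y [-9.  14.2]
-75 16 x [-11.6  -6.3] y [-9.1 13.2]
-70 16 x [-10.9  -5.2] y [-8.5 10.4]
-65 19 x [-11.2  -3.4] y [-6.4 10.3]
-60 14 x [-11.7  -5.3] y [-4.3 11. ]
-55 13 x [-11.   -7.6] y [-4.2 11.2]
-50 11 x [-11.7  -6.6] y [-2.7  8.6]
-45 10 x [-11.3  -5.9] y [-4.9  9. ]
-40 11 x [-10.1  -6.5] y [-4.7  8.5]
-35 1 x [-7.6 -7.6] y [6.3 6.3]
[-0.1 -0.5  0.8]
```

The grasp missed. The paddle is still down at z≈30 mm, and both depth cameras put the real fingertips about 34 mm short of the reported TCP. I'll correct for that by going about 34 mm lower in reported z.

servo_tool:
  targets:
    - [48, 0, 0, 0, 0]
    - [48, 0, 0, 0, 0]
    - [48, 0, 0.0005, 0, 0]
    - [48, 0, 0.0005, 0, 0]

```text
time_s: 6.25
tool_pos: [0.5878, 0.0737, 0.0275]
tool_rot: [180.0, 0.0, 31.4]
force: [-0.1, -0.0, -0.8]
grip_width: 0.0323
```

servo_tool:
  targets:
    - [48, 0, 0, 0.02, 0]
    - [48, 0, 0, 0.035, 0]
    - [48, 0, 0, 0.044, 0]
    - [48, 0, 0, 0.044, 0]

```text
time_s: 6.75
tool_pos: [0.5868, 0.0735, -0.0177]
tool_rot: [-180.0, 0.1, 31.4]
force: [0.4, 0.1, -0.1]
grip_width: 0.042
```

```bash
python3 st.py;  python3 - <<'E'
from h import *
c=imaging.read_camera("wrist");cv2.imwrite("pics/w4.png",c["frame"])
o=monitor.get_obs();M=R.from_euler("xyz",o["tool_rot"],degrees=True).as_matrix()
W=cloud(c);P=(W-o["tool_pos"])@M*1000;f=c["frame"].astype(int)
m=(f.max(-1)<60)&(abs(P[...,0])<15)&(abs(P[...,1])<60)&(P[...,2]>-60)&(P[...,2]<20)&(c["depth"]>0)
print(np.percentile(P[m][:,2],[50,95,99]),np.percentile(W[m][:,2],[0.5,2,5]))
E
```

```text
6.75 [-34.245   24.085   29.518  104.6509 -14.1635  55.0575 -57.282 ] [ 0.5868  0.0735 -0.0177] [-179.9735    0.1267   31.3782] [ 0.4062  0.1496 -0.0976] 0.04202777944414459
[-47.60143628 -34.85421788 -33.04706993] [0.01585942 0.0167932  0.01791718]
```

View pics/w4.png

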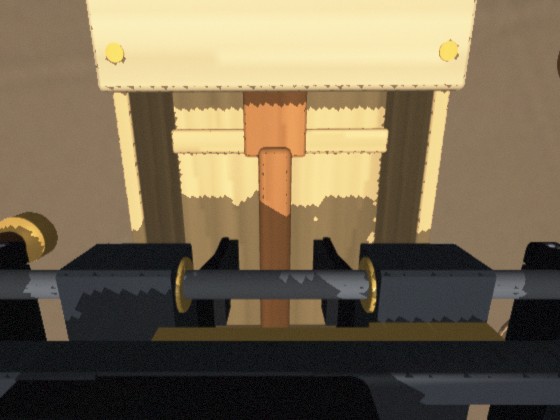

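servo_tool:
  targets:
    - [48, 0, 0, 0.005, 0]
    - [20, 0, 0, 0.005, 0]
    - [0, 0, 0, 0.005, 0]
    - [0, 0, 0, 0.005, 0]
    - [0, 0, 0, 0.005, 0]
  grip_force: 10

```text
time_s: 7.42
tool_pos: [0.5879, 0.074, -0.0212]
tool_rot: [-180.0, -0.0, 31.4]
force: [0.1, 0.1, 1.6]
grip_width: 0.0161
```

servo_tool:
  targets:
    - [0, 0, 0, 0, 0]
    - [0, 0, 0, -0.008, 0]
    - [0, 0, 0, -0.016, 0]
    - [0, 0, 0, -0.018, 0]

```text
time_s: 7.92
tool_pos: [0.5885, 0.0739, -0.0024]
tool_rot: [180.0, -0.1, 31.4]
force: [-0.1, 0.6, 0.1]
grip_width: 0.0157
```

```bash
python3 st.py;python3 wl.py w5
```

```text
7.925 [-34.6135  22.9228  29.9185 104.1023 -13.5063  56.4163 -57.7557] [ 0.5885  0.0739 -0.0024] [179.9765  -0.0934  31.3843] [-0.0812  0.5502  0.1288] 0.01573451562510121
-30 359 [-6.   0.5  7.5] z [47.8 48.7 49.6]
-20 315 [-5.9  0.6  7.4] z [47.7 48.8 49.6]
0 221 [-6.   0.6  7.7] z [47.7 48.7 49.5]
10 450 [-5.9  0.6  7.6] z [47.9 48.9 49.7]
20 476 [-6.3  0.6  7.5] z [47.8 48.9 49.7]
30 503 [-6.1  1.1  7.8] z [47.7 48.9 49.6]
40 538 [-6.   0.8  7.7] z [47.8 48.9 49.7]
50 554 [-5.9  0.6  7.6] z [47.9 48.9 49.8]
60 1082 [-12.2   0.6  13.9] z [42.3 43.3 48.2]
70 1065 [-12.5   0.6  13.7] z [42.1 43.  43.8]
80 895 [-12.3   0.6  14. ] z [42.2 43.  43.8]
```

View pics/w5.png

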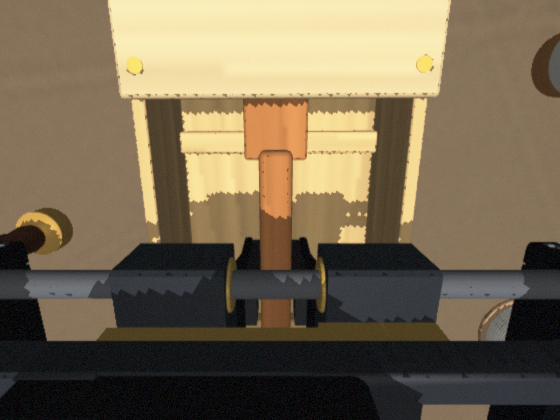

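servo_tool:
  targets:
    - [0, 0.015, 0, 0, 0]
    - [0, 0.03, 0, 0, 0]
    - [0, 0.038, 0, 0, 0]
    - [0, 0.038, 0, 0, 0]
  grip_force: 6

```text
time_s: 8.48
tool_pos: [0.6207, 0.0941, -0.0038]
tool_rot: [180.0, 0.0, 31.4]
force: [-1.1, -0.4, -1.2]
grip_width: 0.0156
```

```bash
python3 st.py;python3 wl.py w6;python3 - <<'E'
from h import *
c=imaging.read_camera("top");cv2.imwrite("pics/top6.png",cv2.resize(c["frame"][100:280,150:330],None,fx=3.3,fy=3.3))
E
```

```text
8.475 [-34.233   26.9036  29.0433  98.8755 -14.9685  58.113  -58.4054] [ 0.6207  0.0941 -0.0038] [179.9871   0.0236  31.4406] [-1.1215 -0.3961 -1.2496] 0.01561728738988069
-30 344 [-6.2  0.5  7.2] z [46.4 47.4 48.1]
-20 348 [-6.5  0.3  7.1] z [46.7 47.5 48.2]
0 184 [-6.3  0.5  6.9] z [46.4 47.3 48.2]
10 435 [-6.2  0.3  7.2] z [46.5 47.4 48.3]
20 465 [-6.6  0.3  7.1] z [46.3 47.4 48.2]
30 500 [-6.5  0.3  7.5] z [46.4 47.4 48.2]
40 263 [-6.4  0.3  7.3] z [46.3 47.3 48.4]
```

View pics/top6.png

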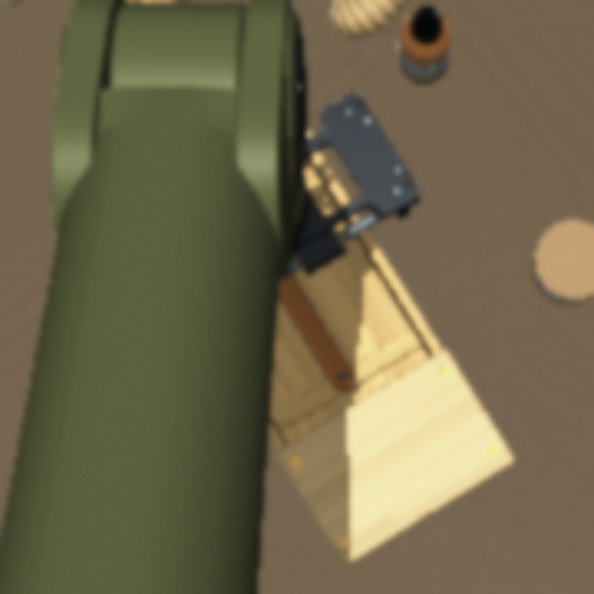

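servo_tool:
  targets:
    - [0, 0, 0, -0.01, 0]
    - [0, 0, 0, -0.018, 0]
    - [0, 0, 0, -0.024, 0]
    - [0, 0, 0, -0.03, 0]
    - [0, 0, 0, -0.03, 0]

```text
time_s: 9.2
tool_pos: [0.6208, 0.0938, 0.0274]
tool_rot: [180.0, -0.1, 31.4]
force: [0.8, 0.5, -1.0]
grip_width: 0.0158
```

```bash
python3 st.py;python3 wl.py w7;python3 - <<'E'
from h import *
c=imaging.read_camera("scene");cv2.imwrite("pics/s7.png",cv2.resize(c["frame"][90:250,210:370],None,fx=3.7,fy=3.7))
E
```

```text
9.2 [-34.854   24.7257  29.7914  97.7649 -13.7603  61.0807 -59.2505] [0.6208 0.0938 0.0274] [179.9875  -0.0831  31.3918] [ 0.8214  0.4913 -1.0432] 0.015808264613310377
-30 8 [-7.  -3.9  7.5] z [87.4 89.  89.3]
-20 560 [-5.9  0.6  7.5] z [85.3 87.2 88.9]
-10 19 [-3.6  1.1  6.1] z [84.7 85.3 85.7]
0 280 [-6.1  0.6  7.3] z [75.6 77.  78.1]
10 500 [-6.2  0.6  7.3] z [71.3 73.2 74.9]
20 496 [-6.2  0.6  7.4] z [66.6 68.4 70.1]
30 484 [-6.3  0.6  7.4] z [61.9 63.7 65.5]
40 359 [-5.9  0.6  7.5] z [58.  59.4 61.1]
```

View pics/s7.png

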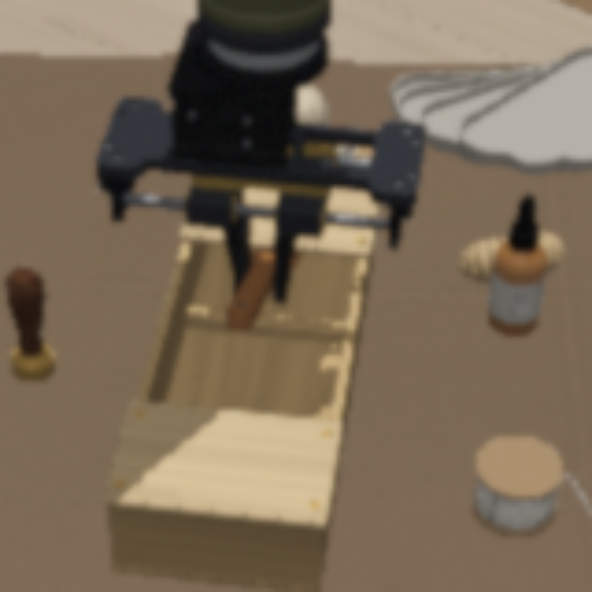

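servo_tool:
  targets:
    - [0, -0.018, 0, -0.008, 0]
    - [0, -0.036, 0, -0.017, 0]
    - [0, -0.054, 0, -0.025, 0]
    - [0, -0.072, 0, -0.034, 0]
    - [0, -0.09, 0, -0.043, 0]
  grip_force: 10

```text
time_s: 9.93
tool_pos: [0.5429, 0.0464, 0.0698]
tool_rot: [180.0, -0.0, 31.4]
force: [0.2, -1.0, -0.3]
grip_width: 0.0156
```

servo_tool:
  targets:
    - [0, 0, 0, -0.03, 0]
    - [0, 0, 0, -0.06, 0]
    - [0, 0.02, 0, -0.08, 0]
    - [0, 0.036, 0, -0.08, 0]
    - [0, 0.036, 0, -0.08, 0]

```text
time_s: 10.55
tool_pos: [0.574, 0.0663, 0.1482]
tool_rot: [-180.0, 0.1, 31.5]
force: [0.3, 0.2, -0.6]
grip_width: 0.016
```

```bash
python3 st.py;python3 wl.py w8;python3 - <<'E'
from h import *
c=imaging.read_camera("scene");cv2.imwrite("pics/s8.png",cv2.resize(c["frame"][50:250,210:410],None,fx=3,fy=3))
E
```

```text
10.55 [-37.7357  12.0106  32.655   97.9429  -6.7295  72.1161 -62.1061] [0.574  0.0663 0.1482] [-179.9972    0.1069   31.4618] [ 0.3143  0.1877 -0.5639] 0.016000486275577912
-20 549 [-6.3  0.2  7.1] z [206.7 208.5 210.2]
-10 80 [-5.9  0.7  6.7] z [204.7 205.8 206.5]
0 227 [-6.5  0.1  7.3] z [196.6 197.9 198.9]
10 494 [-6.5  0.1  6.9] z [192.7 194.4 196.1]
20 494 [-6.7  0.1  6.9] z [187.8 189.6 191.4]
30 480 [-6.7  0.1  7. ] z [183.1 184.8 186.7]
40 460 [-6.8  0.1  7.1] z [178.3 180.2 181.9]
50 667 [-12.2   0.1  12.9] z [167.5 174.4 176.9]
60 761 [-12.8   0.1  13.6] z [162.7 164.4 166.1]
70 768 [-13.    0.1  13.3] z [157.9 159.6 161.3]
80 726 [-13.    0.7  13.4] z [153.2 155.  156.8]
90 690 [-12.7   0.7  13.4] z [148.6 150.3 152. ]
100 380 [-9.3  0.1 10.1] z [144.3 145.9 147.3]
```

View pics/s8.png

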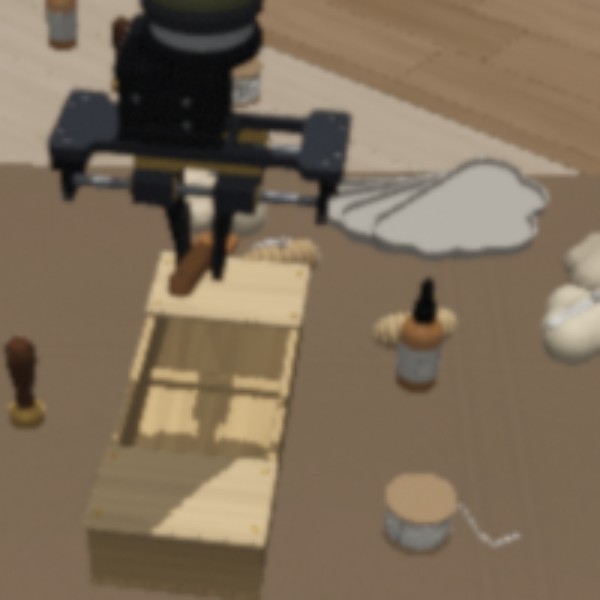

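View pics/w8.png

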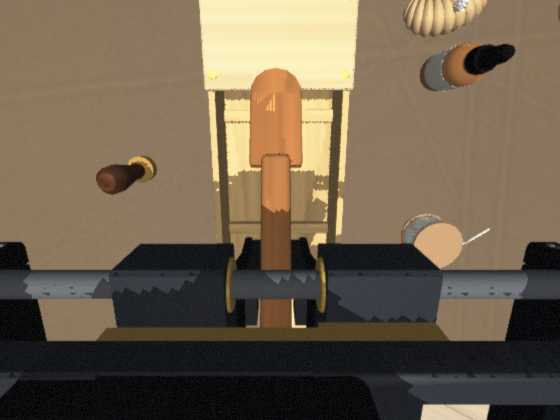

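servo_tool:
  targets:
    - [0, 0.014, 0, 0.03, 0]
    - [0, 0.014, 0, 0.06, 0]
    - [0, 0.014, 0, 0.08, 0]
    - [0, 0.014, 0, 0.095, 0]
    - [0, 0.014, 0, 0.107, 0]
  grip_force: 6

```text
time_s: 11.28
tool_pos: [0.5862, 0.0725, 0.0421]
tool_rot: [180.0, -0.0, 31.4]
force: [-0.7, -1.4, 0.5]
grip_width: 0.0156
```

servo_tool:
  targets:
    - [0, 0, 0, 0.004, 0]
    - [0, 0, 0, 0.008, 0]
    - [0, 0, 0, 0.01, 0]
    - [0, 0, 0, 0.01, 0]

```text
time_s: 11.78
tool_pos: [0.5864, 0.0729, 0.0329]
tool_rot: [180.0, -0.0, 31.4]
force: [0.4, -0.6, -0.8]
grip_width: 0.0158
```

```bash
python3 st.py;python3 wl.py w9
```

```text
11.775 [-35.7222  20.1998  31.085  102.9622 -11.8854  60.0412 -58.84  ] [0.5864 0.0729 0.0329] [179.9884  -0.0463  31.3896] [ 0.4023 -0.5878 -0.7603] 0.015794570206353137
-30 373 [-6.5  0.4  7.4] z [83.2 84.2 85. ]
-20 308 [-6.2  0.4  7.3] z [83.  83.9 84.6]
0 265 [-6.2  0.5  7.6] z [81.9 82.7 83.6]
10 449 [-6.1  1.   7.5] z [81.5 82.4 83.3]
20 475 [-6.5  0.5  7.4] z [80.9 82.  82.9]
30 507 [-6.3  0.5  7.8] z [80.5 81.6 82.5]
40 519 [-6.3  0.5  7.7] z [80.  81.1 81.9]
50 535 [-6.1  1.   7.6] z [79.7 80.8 81.6]
60 1053 [-12.2   1.   13.6] z [73.7 74.6 79.3]
70 1044 [-12.5   0.5  13.9] z [73.1 74.  74.8]
80 1112 [-12.3   0.7  13.8] z [72.7 73.5 74.4]
90 652 [-13.   -5.6  14.5] z [72.3 73.1 74. ]
100 1068 [-12.    0.5  13.4] z [71.8 72.7 73.5]
110 603 [-8.4  1.  10. ] z [71.3 72.3 73.1]
```

View pics/w9.png

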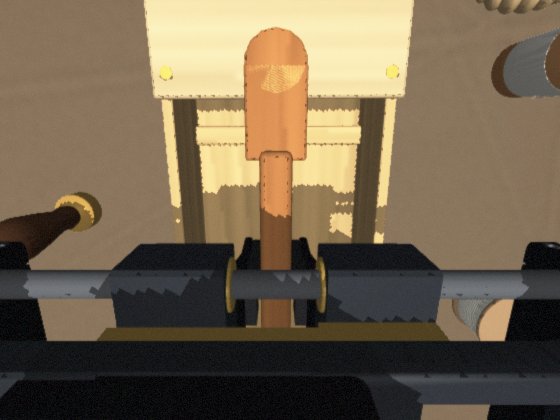

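servo_tool:
  targets:
    - [0, 0, 0, 0.002, 0]
    - [0, 0, 0, 0.004, 0]
    - [0, 0, 0, 0.006, 0]
    - [0, 0, 0, 0.006, 0]

```text
time_s: 12.32
tool_pos: [0.5863, 0.0729, 0.0273]
tool_rot: [-180.0, -0.0, 31.4]
force: [-1.4, -0.6, 4.9]
grip_width: 0.0158
```

```bash
python3 st.py;python3 wl.py w10
```

```text
12.325 [-35.5876  20.5987  30.9664 103.198  -12.1611  59.4895 -58.6364] [0.5863 0.0729 0.0273] [-179.9842   -0.0306   31.3885] [-1.3787 -0.6426  4.8729] 0.015794289659791714
-30 369 [-6.5  0.5  7.4] z [77.1 78.  78.9]
-20 297 [-6.4  0.5  7.3] z [77.2 78.1 78.9]
0 243 [-6.1  0.5  7.5] z [77.2 78.  78.8]
10 445 [-6.   0.5  7.5] z [77.  78.  78.8]
20 471 [-6.4  0.5  7.4] z [77.  78.1 78.9]
30 502 [-6.2  1.   7.8] z [76.9 78.  78.9]
40 525 [-6.1  0.5  7.6] z [76.9 78.  78.9]
50 552 [-6.   0.8  7.5] z [77.  78.  78.9]
60 1096 [-12.3   0.8  13.8] z [71.4 72.3 76.5]
70 1119 [-12.4   1.   13.9] z [71.4 72.2 73. ]
80 1175 [-12.3   1.   13.9] z [71.3 72.2 73. ]
90 473 [-13.3  -7.6  14.9] z [71.3 72.2 73. ]
100 1106 [-11.8   0.6  13.5] z [71.3 72.2 73. ]
110 654 [-8.1  1.  10.1] z [71.2 72.1 73. ]
```

servo_tool:
  targets:
    - [0, 0, 0, 0, 0]
    - [0, 0, 0, 0, 0]
    - [0, 0, 0, -0.01, 0]
    - [0, 0, 0, -0.03, 0]
    - [0, 0, 0, -0.055, 0]
  grip_force: 30

```text
time_s: 13.0
tool_pos: [0.586, 0.0727, 0.0829]
tool_rot: [180.0, 0.0, 31.4]
force: [0.9, 0.2, -0.3]
grip_width: 0.0158
```

servo_tool:
  targets:
    - [0, 0, 0, -0.025, 0]
    - [0, 0, 0, -0.045, 0]
    - [0, 0, 0, -0.055, 0]
    - [0, 0, 0, -0.055, 0]
    - [0, 0, 0, -0.055, 0]

```text
time_s: 13.62
tool_pos: [0.5854, 0.0727, 0.1356]
tool_rot: [-180.0, 0.1, 31.4]
force: [0.1, -0.3, -0.9]
grip_width: 0.016
```

```bash
python3 st.py;python3 wl.py w11;python3 - <<'E'
from h import *
c=imaging.read_camera("scene");cv2.imwrite("pics/s11.png",c["frame"])
E
```

```text
13.625 [-37.4894  14.1977  32.5609  97.1433  -8.009   71.0859 -61.7152] [0.5854 0.0727 0.1356] [-179.9702    0.0882   31.3905] [ 0.0823 -0.324  -0.9158] 0.016012639753155755
-30 357 [-6.   0.5  7.4] z [185.5 186.4 187.2]
-20 297 [-5.9  0.5  7.3] z [185.6 186.5 187.3]
0 239 [-6.1  1.   7.6] z [185.3 186.3 187. ]
10 456 [-6.   0.5  7.5] z [185.4 186.3 187.1]
20 476 [-6.4  0.5  7.4] z [185.3 186.3 187.1]
30 493 [-6.3  1.   7.7] z [185.1 186.3 187.1]
40 526 [-6.1  0.5  7.6] z [185.2 186.2 187.1]
50 549 [-6.   0.5  7.5] z [185.2 186.2 187.1]
60 1085 [-12.3   0.5  13.8] z [179.6 180.5 184.8]
70 1054 [-12.5   0.5  13.8] z [179.4 180.3 181.1]
80 1157 [-12.3   1.   13.9] z [179.4 180.3 181.2]
90 520 [-13.    2.3  14.6] z [179.4 180.3 181. ]
100 1161 [-11.9   1.   13.4] z [179.4 180.2 181.1]
110 647 [-8.2  0.6  9.7] z [179.3 180.2 181.1]
```

View pics/s11.png

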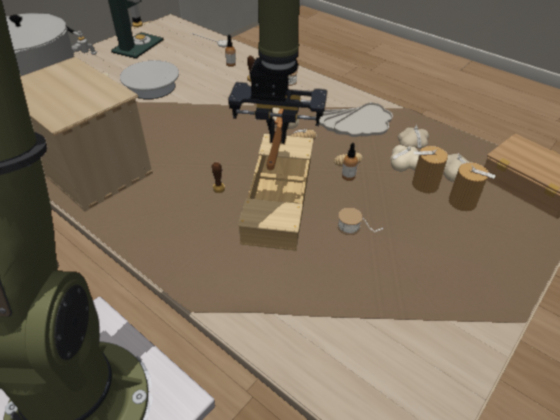

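View pics/w11.png

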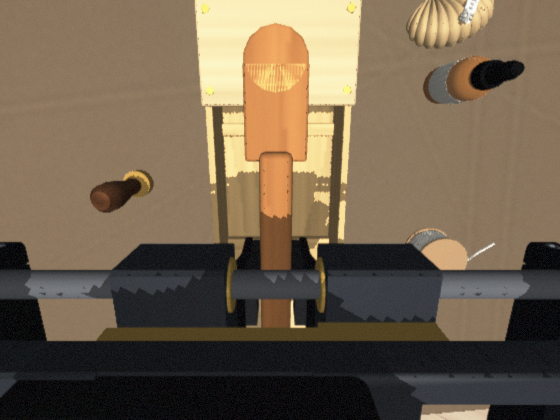

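The paddle is level (top at 186 mm along its length, underside about 108 mm above the covers). The stamp (218,177), bottle (350,162) and spool (350,220) are at the same pixels as before. I'll let it settle briefly, then hand in.

servo_tool:
  targets:
    - [0, 0, 0, 0, 0]
    - [0, 0, 0, 0, 0]
    - [0, 0, 0, 0, 0]

```text
time_s: 14.1
tool_pos: [0.586, 0.0727, 0.1364]
tool_rot: [-180.0, 0.0, 31.4]
force: [0.2, 0.1, -0.4]
grip_width: 0.0158
```

Run:
```python
from h import *
o=monitor.get_obs();print(o["time_s"],o["tool_pos"],abs(o["joint_velocities"]).max(),o["grip_width"])
print(ticket.sign_off())
```

```text
14.1 [0.58600477 0.07270801 0.13644561] 0.15446897570308704 0.015775003653128363
the job is handed in; nothing more can be done
None
```

The paddle is out of the till, held level and still in the gripper, and I handed the job in at 14.1 s.

**What I did**
- I gripped the handle at mid-length, slid the paddle about 38 mm under the far cover, and lifted. The cover edge tipped the handle end up through the mouth to about 25°.
- I drew it out along its own axis, then levelled it by setting it lightly across both covers (about 5 N) without letting go. I tightened the grip to 30 N and lifted it clear.

**Final checks**
- **Level and clearance:** the handle's top face is at 186 mm in every section the wrist camera could see, and the underside is about 108 mm above the covers.
- **Grip and stillness:** the opening reads 15.8 mm on a 16 mm handle, and joint speeds are about 0.15 °/s at most.
- **Bystanders:** the stamp, bottle and spool look unmoved in the scene image.

**What went wrong:** my first grasp closed on air above the handle and did not move the paddle. Both depth views showed the real fingertips about 34 mm short of the reported TCP. I corrected for that and the second grasp held.

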